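# Pack the soft mount of a pouring platform

### The job

The pouring platform rocks because the rubber mount under one of its corners has gone soft. Press down on its corners with the fingertips until you find the one that gives, then press that corner's shim lever down flat, leaving the other three levers up, and press firmly on the same corner once more to prove that it now stands solid. Do not lift or shove the platform, upset the dishes on it or disturb the things beside it.

Things in the scene. Friction and masses are not known exactly. Their poses are not given: they have to be found in the camera images.
- platform: Grey-painted metal plate, 210 (x) x 260 (y) x 12 mm, 1.7 kg, loose on four round rubber-in-cup mounts, one under each corner, centred 72 mm (x) and 98 mm (y) from its middle. Origin: centre of its underside, 20 mm above the worktop (top at 32 mm); x away from the robot at yaw 0, y left, z up. A thin rubber mat (100 x 90 x 1.6 mm) with two dishes lies in its middle.
- corner_1 (a point): Bare spot to press at the front left corner, on the platform's top, (-80, +106, 12) mm in its frame. The lever's 11 mm high hinge lugs stand 22 mm inboard in x. Pressed with 5 to 15 N, a firm corner's top stops 0.7 to 2 mm below its unloaded 32 mm. The soft one (it differs each time) hangs 1 mm low at rest, sinks to 3.4 to 4.2 mm below under about 1 N and stops hard there; let go, it comes back.
- corner_2 (a point): Bare spot to press at the front right corner, on the platform's top, (-80, -106, 12) mm in its frame. The lever's 11 mm high hinge lugs stand 22 mm inboard in x. Pressed with 5 to 15 N, a firm corner's top stops 0.7 to 2 mm below its unloaded 32 mm. The soft one (it differs each time) hangs 1 mm low at rest, sinks to 3.4 to 4.2 mm below under about 1 N and stops hard there; let go, it comes back.
- corner_3 (a point): Bare spot to press at the rear left corner, on the platform's top, (+80, +106, 12) mm in its frame. The lever's 11 mm high hinge lugs stand 22 mm inboard in x. Pressed with 5 to 15 N, a firm corner's top stops 0.7 to 2 mm below its unloaded 32 mm. The soft one (it differs each time) hangs 1 mm low at rest, sinks to 3.4 to 4.2 mm below under about 1 N and stops hard there; let go, it comes back.
- corner_4 (a point): Bare spot to press at the rear right corner, on the platform's top, (+80, -106, 12) mm in its frame. The lever's 11 mm high hinge lugs stand 22 mm inboard in x. Pressed with 5 to 15 N, a firm corner's top stops 0.7 to 2 mm below its unloaded 32 mm. The soft one (it differs each time) hangs 1 mm low at rest, sinks to 3.4 to 4.2 mm below under about 1 N and stops hard there; let go, it comes back.
- lever_1 (a joint): Shim lever, front left corner: steel, 60 long, 14 wide (20 at the ribbed end), 4 mm thick; hinge at (-46, +104, 20) mm in the platform's frame, axis along its x; points towards -y. 0 = up at 38 deg (tip 35 above, 48 mm inboard of the hinge), 0.66 = flat, top 5 mm over the plate, stop 0.68; starts 0 to 0.04. Stays where left; 2 to 5 N at the tip moves it. Flat, its roller foot carries the corner.
- lever_2 (a joint): Shim lever, front right corner: steel, 60 long, 14 wide (20 at the ribbed end), 4 mm thick; hinge at (-46, -104, 20) mm in the platform's frame, axis along its x; points towards +y. 0 = up at 38 deg (tip 35 above, 48 mm inboard of the hinge), 0.66 = flat, top 5 mm over the plate, stop 0.68; starts 0 to 0.04. Stays where left; 2 to 5 N at the tip moves it. Flat, its roller foot carries the corner.
- lever_3 (a joint): Shim lever, rear left corner: steel, 60 long, 14 wide (20 at the ribbed end), 4 mm thick; hinge at (+46, +104, 20) mm in the platform's frame, axis along its x; points towards -y. 0 = up at 38 deg (tip 35 above, 48 mm inboard of the hinge), 0.66 = flat, top 5 mm over the plate, stop 0.68; starts 0 to 0.04. Stays where left; 2 to 5 N at the tip moves it. Flat, its roller foot carries the corner.
- lever_4 (a joint): Shim lever, rear right corner: steel, 60 long, 14 wide (20 at the ribbed end), 4 mm thick; hinge at (+46, -104, 20) mm in the platform's frame, axis along its x; points towards +y. 0 = up at 38 deg (tip 35 above, 48 mm inboard of the hinge), 0.66 = flat, top 5 mm over the plate, stop 0.68; starts 0 to 0.04. Stays where left; 2 to 5 N at the tip moves it. Flat, its roller foot carries the corner.
- tip_1 (a point): Middle of the upper face of the front left lever's ribbed end, 56 mm from the hinge; moves with the lever.
- tip_2 (a point): Middle of the upper face of the front right lever's ribbed end, 56 mm from the hinge; moves with the lever.
- tip_3 (a point): Middle of the upper face of the rear left lever's ribbed end, 56 mm from the hinge; moves with the lever.
- tip_4 (a point): Middle of the upper face of the rear right lever's ribbed end, 56 mm from the hinge; moves with the lever.
- petri_1: Lower petri dish, white, 57 mm across, 15 mm high, on the mat in the middle of the platform; origin at the centre of its underside.
- petri_2: Upper petri dish, the same size, stacked on the first; origin at the centre of its underside.
- bench_timer: Black bench timer, 50 x 76 x 24 mm, on the worktop left of the platform; bystander.
- indicator: Small white bottle with an orange cap, 36 mm across, 76 mm high, on the worktop right of the platform; bystander.

How it is judged (in metres and radians):
On the way, in this order (a step that is already met when the one before it is completed fails the run):
1. the fingertips press on the corner that gives, and the platform rocks down there (more than 0.02 rad) while all four levers are still up (angle between platform's own z axis and vertical above 0.02 rad and contact force between the fingers and platform above 0.5 N and (horizontal distance between the grasp point and corner_1 below 0.045 m or horizontal distance between the grasp point and corner_2 below 0.045 m or horizontal distance between the grasp point and corner_3 below 0.045 m or horizontal distance between the grasp point and corner_4 below 0.045 m) and value of joint each of lever_1, lever_2, lever_3, lever_4 below 0.2 rad), for 0.15 s.
2. that corner's lever lies flat (above 0.57 rad), the other three stand up, the fingers are off and the platform rests level (within 0.0024 rad) (((value of joint lever_1 above 0.57 rad and value of joint each of lever_2, lever_3, lever_4 below 0.2 rad) or (value of joint lever_2 above 0.57 rad and value of joint each of lever_1, lever_3, lever_4 below 0.2 rad) or (value of joint lever_3 above 0.57 rad and value of joint each of lever_1, lever_2, lever_4 below 0.2 rad) or (value of joint lever_4 above 0.57 rad and value of joint each of lever_1, lever_2, lever_3 below 0.2 rad)) and angle between platform's own z axis and vertical below 0.0024 rad and contact force between the fingers and platform below 0.1 N), for 0.15 s.
3. the corner with the flat lever is pressed again with more than 3 N and does not give (tilt under 0.014 rad) (((value of joint lever_1 above 0.57 rad and value of joint each of lever_2, lever_3, lever_4 below 0.2 rad and horizontal distance between the grasp point and corner_1 below 0.045 m) or (value of joint lever_2 above 0.57 rad and value of joint each of lever_1, lever_3, lever_4 below 0.2 rad and horizontal distance between the grasp point and corner_2 below 0.045 m) or (value of joint lever_3 above 0.57 rad and value of joint each of lever_1, lever_2, lever_4 below 0.2 rad and horizontal distance between the grasp point and corner_3 below 0.045 m) or (value of joint lever_4 above 0.57 rad and value of joint each of lever_1, lever_2, lever_3 below 0.2 rad and horizontal distance between the grasp point and corner_4 below 0.045 m)) and angle between platform's own z axis and vertical below 0.014 rad and contact force between the fingers and platform above 3 N), for 0.15 s.
At the end, for the whole second after the job is handed in: Only the lever of the corner that gave lies flat (above 0.57 rad) and the other three stand up (below 0.2 rad); the platform rests level within 0.0024 rad, at rest and within 12 mm of where it stood (((value of joint lever_1 above 0.57 rad and value of joint each of lever_2, lever_3, lever_4 below 0.2 rad) or (value of joint lever_2 above 0.57 rad and value of joint each of lever_1, lever_3, lever_4 below 0.2 rad) or (value of joint lever_3 above 0.57 rad and value of joint each of lever_1, lever_2, lever_4 below 0.2 rad) or (value of joint lever_4 above 0.57 rad and value of joint each of lever_1, lever_2, lever_3 below 0.2 rad)) and angle between platform's own z axis and vertical below 0.0024 rad and distance of platform from where it was at the start of the episode below 0.012 m and linear speed of platform below 0.01 m/s); the robot touches nothing.
It fails at once if a second lever is put down (value of joint each of lever_1, lever_2 above 0.35 rad or value of joint each of lever_1, lever_3 above 0.35 rad or value of joint each of lever_1, lever_4 above 0.35 rad or value of joint each of lever_2, lever_3 above 0.35 rad or value of joint each of lever_2, lever_4 above 0.35 rad or value of joint each of lever_3, lever_4 above 0.35 rad).
It fails at once if the platform is lifted (its middle more than 6 mm up) (height (world z) of platform above 0.026 m).
It fails at once if the platform is shoved more than 15 mm (distance of platform from where it was at the start of the episode above 0.015 m).
It fails at once if a dish is moved more than 20 mm (distance of any of petri_1, petri_2 from where it was at the start of the episode above 0.02 m).
It fails at once if the timer or the bottle is moved more than 20 mm (distance of any of bench_timer, indicator from where it was at the start of the episode above 0.02 m).
It also fails if it takes over 58 s, if anything falls off the work surface, if the arm or the gripper's body presses on something with over 40 N, if the wrist force passes 120 N, or if a joint passes its speed limit or range.

### The arm

A 6-joint arm with a two-finger parallel gripper is mounted at the origin on a cart in front of the work surface, level with it; the furniture and walls round the work are solid. World frame = base frame: x ahead of the robot, y to its left, z up, the work surface at z = 0. Lengths are in m, angles in degrees, forces in N, time in s.
With the tool pointing down it reaches from about 0.3 to 0.75 m from the base axis. Payload 8.5 kg.
Tool frame: the origin (TCP) lies between the finger pads; the fingertips stand 19 mm ahead of it and the grasp point (between the pads) is the TCP; z points along the fingers, y is the direction in which the jaws open and shut (so a half turn about z gives the same grasp; the last joint's range is limited). The gripper opens to 85 mm and grips with 20 to 120 N. Pads are 22 mm wide; open, the fingers measure 114 mm over their backs; the gripper's body (76 mm by 85 mm) begins 54 mm behind the grasp point. The pads swing forward as they close: fully open they stand 13 mm farther back than shut.
Start: joints at [53.44, 21.807, 74.336, -0, 83.858, -12.336], TCP at [0.226, 0.502, 0.25] pointing down, gripper open.
Joint ranges: [-178.18, 178.18], [-50.72, 133.34], [12.68, 142.11], [-81.47, 261.47], [9.98, 163.14], [-165.26, 165.26]. Speed limits (degrees/s): [136.94, 136.94, 180, 180, 180, 180].

### API

Orientations are given as a 3x3 rotation matrix whose columns are the frame's x, y, z axes.
In Python, from rig import env gives the robot as it stands.
- The arm moves only by the shell command python3 -m pendant 'ROWS' [OPENING] [FORCE]. ROWS is JSON, a list of rows, each a list of 2 entries, a list of its own where there are three numbers: the shift along the tool's x, y, z scaled (see below), then the turn, a rotation vector about the tool's x, y, z scaled (see below). A call has 1 to 20 rows; each row shifts and turns the commanded pose from where the row before left it, along the tool's axes as they then stand; what a row does not reach is not made up. The controller multiplies each number of a shift by 0.1 m and each number of a turn by pi/2 rad. A row lasts 1/8 s, in which the tool goes at most 62.5 mm and 10.7 degrees, less where a joint would pass 70% of its speed; a pose out of reach is approached as far as the arm can. A call with a number of a shift or a turn outside -1 to 1 is refused whole. A call with a gripper value outside its range is refused whole. OPENING is the gripper command: -1 is shut, 1 is fully open, values between are in proportion, set as the call begins (- or left out, the last holds). The fingers move at their own pace and stop on an object; FORCE is the grip in N (left out, the last holds). Time passes only in rows, so rows that do not move let the fingers close. It gives the time, the measured TCP pose, the force and the opening at its end, in the units of the state.
- env.observe(): the state, without advancing time (a new reading comes with each control period).
- env.get_image(name): name is "scene" or "top" or "wrist"; returns a dict with "image" (384x512x3 uint8, red, green, blue), "K" (3x3 intrinsics, pixels), "R" (3x3) and "t" (3): a world point X has camera coordinates R X + t. Camera axes: x right, y down, z forward; pixel columns grow to the right and rows downward; lengths in m; the calibration is good to about 2 mm. A picture is of the moment at which its call begins. There is no depth.
- env.close_job(): hands the job in, once; it reports no verdict.
The state is a dict: "time_s": time; "q": joint angles; "qvel": joint speeds; "joint_efforts": joint torques, N m; "position": TCP position; "tool_rot": TCP orientation; "ft_force": force on the tool from outside, world axes, zero at the start; "wrist_torque": the same for the moment, N m; "grip_width": finger opening in m.
Only numpy, scipy, OpenCV 4.12 (cv2) and the standard library are available. Lean on these libraries where they do the work, as an engineer would, in place of code of your own. Each camera call takes 0.05 s, during which the arm holds its last target.

## Working session

There is one attempt and no reset: what is moved stays moved. The work goes in short steps, Python scripts to look and compute and a shell command to move; the robot and the scene stay as the last step left them, time stands still between calls to the robot, and variables do not carry over. Pictures are saved under pics/ and viewed, and the job is handed in when it is done.

```bash
mkdir -p pics; ls
python3 - <<'E'
from rig import env
import cv2
print(env.observe())
for n in ("scene","top","wrist"):
    d=env.get_image(n); cv2.imwrite(f"pics/{n}0.png",d["image"][:,:,::-1]); print(n,d["K"],d["R"],d["t"])
E
```

```text
pics
{'time_s': 0.0, 'q': array([ 5.34399086e+01,  2.18425456e+01,  7.43857331e+01,  2.13276421e-04,
        8.38592921e+01, -1.23356065e+01]), 'qvel': array([-0.06609096, -0.01004898,  0.08661886, -0.08867016, -0.10376295,
       -0.03766316]), 'joint_efforts': array([ 4.78974307e-04, -4.48461556e+01, -2.31277442e+01, -2.05461074e-04,
        4.80096685e-03, -3.35770068e-06]), 'position': array([0.22550516, 0.50134506, 0.24969142]), 'tool_rot': array([[-9.11944540e-01,  4.10312469e-01, -9.13386471e-04],
       [ 4.10313353e-01,  9.11943776e-01, -1.22545405e-03],
       [ 3.30138031e-04, -1.49232079e-03, -9.99998832e-01]]), 'ft_force': array([-0.69206129,  0.53263291,  0.36348602]), 'wrist_torque': array([ 0.01381472, -0.06006536, -0.08131587]), 'grip_width': 0.08541143080023521}
scene [[404.45628074   0.         252.10398936]
 [  0.         404.45628074 190.87425593]
 [  0.           0.           1.        ]] [[ 0.72463602 -0.68878719  0.02179085]
 [-0.34657065 -0.39157486 -0.85238366]
 [ 0.5956437   0.61011584 -0.52246268]] [-0.42068888  0.2779109   0.73757432]
top [[474.87919836   0.         250.08724069]
 [  0.         474.87919836 189.16216582]
 [  0.           0.           1.        ]] [[ 0.31139219 -0.95027613  0.00319182]
 [-0.91113324 -0.29951638 -0.28306565]
 [ 0.26994653  0.08523626 -0.95909522]] [-0.14890418  0.556937    1.28873054]
wrist [[269.04235432   0.         254.53847082]
 [  0.         269.04235432 193.78886803]
 [  0.           0.           1.        ]] [[ 0.41034094  0.9119302  -0.00190626]
 [ 0.87447714 -0.39289355  0.28447214]
 [ 0.25866978 -0.11839754 -0.95868241]] [-0.5495935  -0.03706022  0.37929599]
```

View pics/scene0.png

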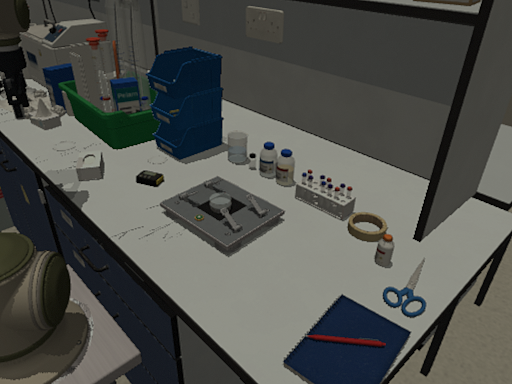

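View pics/top0.png

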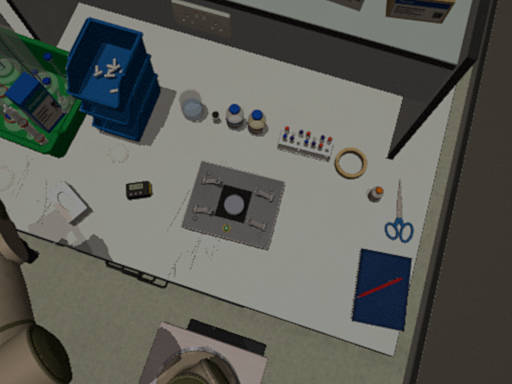

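Top view: the grey plate spans about (203,163), (285,180), (268,248) and (182,229), with the dark mat and dish near (234,204). The timer is at (139,190) and the bottle at (376,192). Next I'll measure the plate outline.

```bash
cat > h.py <<'E'
import numpy as np,cv2
def ray(d,uv,z):
    K,R,t=d["K"],d["R"],d["t"]; C=-R.T@t
    v=R.T@np.linalg.inv(K)@np.array([uv[0],uv[1],1.]); return C+v*(z-C[2])/v[2]
def proj(d,X):
    p=d["K"]@(d["R"]@np.asarray(X,float)+d["t"]); return p[:2]/p[2]
E
python3 - <<'E'
from rig import env
from h import *
d=env.get_image("top"); im=d["image"]
hsv=cv2.cvtColor(im,cv2.COLOR_RGB2HSV)
print(im[235,210],im[170,240],im[204,215],im[260,200], hsv[235,210])
g=hsv[:,:,2]; m=((g<150)&(hsv[:,:,1]<70)).astype(np.uint8)*255
m[:150]=0;m[260:]=0;m[:,:170]=0;m[:,300:]=0
m=cv2.morphologyEx(m,cv2.MORPH_OPEN,np.ones((3,3)));m=cv2.morphologyEx(m,cv2.MORPH_CLOSE,np.ones((7,7)))
c=max(cv2.findContours(m,0,1)[0],key=cv2.contourArea)
r=cv2.minAreaRect(c); print(r)
P=np.array([ray(d,p,0.032)[:2] for p in c[:,0,:]])*1000
rr=cv2.minAreaRect(P.astype(np.float32)); print(rr, cv2.boxPoints(rr))
v=cv2.resize(im[145:265,165:305],None,fx=5,fy=5,interpolation=cv2.INTER_CUBIC)
cv2.imwrite("pics/topz.png",v[:,:,::-1])
v2=v.copy(); cv2.drawContours(v2,[(c-[165,145])*5],-1,(255,0,0),1)
cv2.imwrite("pics/topzc.png",v2[:,:,::-1])
E
```

```text
[107 107 101] [119 117 111] [82 80 79] [143 144 137] [ 30  14 107]
((234.49998474121094, 204.49996948242188), (108.99998474121094, 128.99996948242188), 90.0)
((534.720947265625, 68.59349060058594), (333.9877014160156, 395.34228515625), 18.214025497436523) [[ 314.30865  204.16357]
 [ 437.87982 -171.37029]
 [ 755.13324  -66.97659]
 [ 631.5621   308.55725]]
```

View pics/topzc.png

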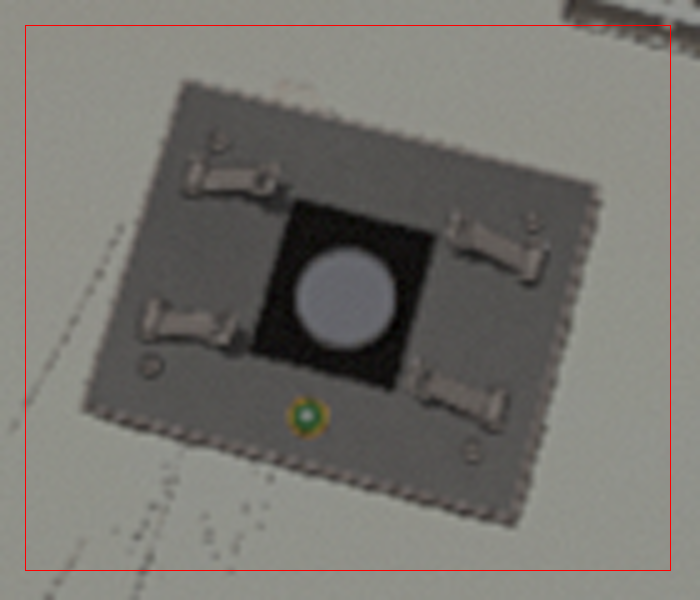

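The zoom shows four levers, a bubble level at zoom pixel (307,416) and small round marks near the corners. My mask also caught the worktop, so I'll tighten the threshold.

Run:
```python
from rig import env
from h import *
d=env.get_image("top"); im=d["image"]
g=cv2.cvtColor(im,cv2.COLOR_RGB2HSV)[:,:,2]
box=np.s_[145:265,165:305]
for T in (122,128):
    m=np.zeros_like(g); m[box]=((g[box]<T)*255)
    m=cv2.morphologyEx(m,cv2.MORPH_OPEN,np.ones((5,5)))
    m=cv2.morphologyEx(m,cv2.MORPH_CLOSE,np.ones((9,9)))
    c=max(cv2.findContours(m,0,1)[0],key=cv2.contourArea)
    P=np.array([ray(d,p,0.032)[:2] for p in c[:,0,:]])*1000
    rr=cv2.minAreaRect(P.astype(np.float32)); print(T,rr, cv2.boxPoints(rr).round(1).tolist())
# mat and dish
m=np.zeros_like(g); m[box]=((g[box]<50)*255)
c=max(cv2.findContours(m,0,1)[0],key=cv2.contourArea)
P=np.array([ray(d,p,0.0336)[:2] for p in c[:,0,:]])*1000
print("mat",cv2.minAreaRect(P.astype(np.float32)))
# corners by zoom clicks
for z in [(187,83),(600,187),(518,523),(85,408)]:
    print(z, (ray(d,(z[0]/5-.4+165,z[1]/5-.4+145),0.032)[:2]*1000).round(1))
for z in [(217,142),(534,222),(473,453),(151,366)]:
    print('dot',z, (ray(d,(z[0]/5-.4+165,z[1]/5-.4+145),0.032)[:2]*1000).round(1))
```

```text
122 ((529.112060546875, 67.69510650634766), (217.8640594482422, 267.1646423339844), 3.4446611404418945) [[412.3999938964844, 194.5], [428.3999938964844, -72.19999694824219], [645.9000244140625, -59.099998474121094], [629.7999877929688, 207.60000610351562]]
128 ((529.5088500976562, 67.41751098632812), (218.68075561523438, 267.6905212402344), 3.4196722507476807) [[412.3999938964844, 194.5], [428.29998779296875, -72.69999694824219], [646.5999755859375, -59.70000076293945], [630.7000122070312, 207.5]]
mat ((532.5827026367188, 95.05570220947266), (105.87567138671875, 139.10580444335938), 5.204347133636475)
(187, 83) [627.9 203.1]
(600, 187) [643. -55.]
(518, 523) [434.1 -69.3]
(85, 408) [419.6 191.5]
dot (217, 142) [598.  173.1]
dot (534, 222) [609.7 -23.9]
dot (473, 453) [465.  -32.1]
dot (151, 366) [455.3 163.5]
```

```bash
python3 -m pendant '[[[0,0,0],[0,0,-0.102]],[[0,0,0],[0,0,-0.102]],[[0,0,0],[0,0,-0.102]],[[-0.285,-0.49,0],[0,0,0]],[[-0.285,-0.49,0],[0,0,0]],[[-0.285,-0.49,0],[0,0,0]],[[-0.285,-0.49,0],[0,0,0]],[[-0.285,-0.49,0],[0,0,0]],[[-0.285,-0.49,0],[0,0,0]],[[-0.285,-0.49,0],[0,0,0]],[[0,0,0.4],[0,0,0]],[[0,0,0.3],[0,0,0]],[[0,0,0],[0,0,0]]]' -1 20
python3 - <<'E'
from rig import env
from h import *
o=env.observe(); print(o["time_s"],o["position"],o["tool_rot"].round(4),o["ft_force"],o["grip_width"],o["q"])
d=env.get_image("wrist"); cv2.imwrite("pics/w1.png",d["image"][:,:,::-1])
d=env.get_image("scene"); cv2.imwrite("pics/s1.png",cv2.resize(d["image"][150:270,130:310],None,fx=4,fy=4)[:,:,::-1])
E
```

```text
time_s: 1.88
position: [0.4438, 0.1704, 0.179]
tool_rot: [[-0.998, -0.057, -0.004], [-0.057, 0.998, -0.0], [0.004, -0.0, -1.0]]
ft_force: [-0.1, 0.1, 0.1]
grip_width: 0.0001
1.875 [0.4438483  0.17041835 0.17897051] [[-9.983e-01 -5.750e-02 -4.300e-03]
 [-5.750e-02  9.983e-01 -5.000e-04]
 [ 4.300e-03 -2.000e-04 -1.000e+00]] [-0.13532057  0.05542643  0.09799527] 0.0001474080554893897 [ 6.69539639e+00  1.85700480e+01  9.24089232e+01  1.90382715e-03
  6.92674955e+01 -8.65996282e+01]
```

View pics/w1.png

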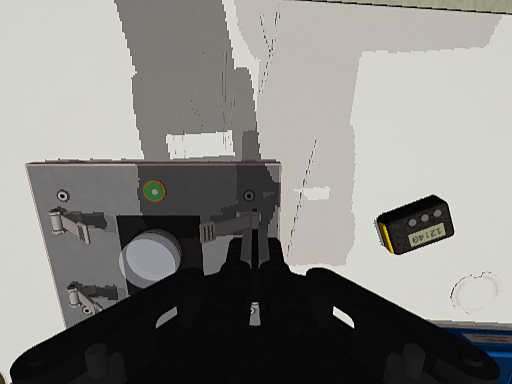

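View pics/s1.png

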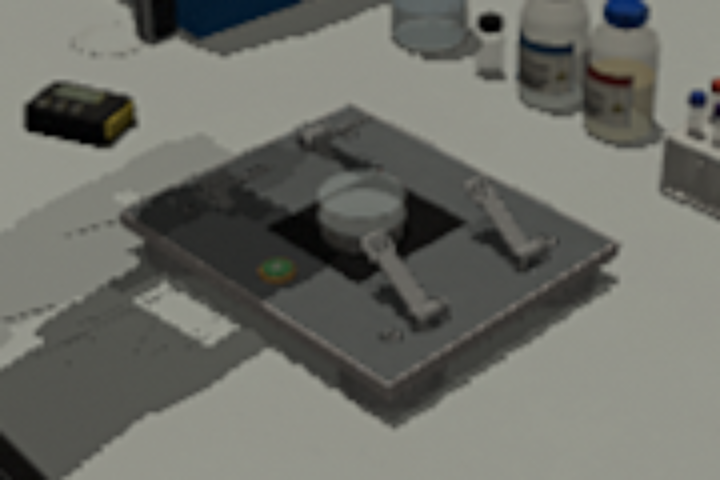

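The wrist view shows the plate's front edge running from (27,165) to (281,161). The levers are up, and the fingertips are in line with the front-left corner. I'll check the plate pose with this view.

Run:
```python
from rig import env
from h import *
d=env.get_image("wrist")
for p in [(281,161),(27,164),(249,196),(63,196)]: print(p,(ray(d,p,.032)*1000).round(1))
c,s=np.cos(np.radians(3.35)),np.sin(np.radians(3.35))
for n,a in dict(FL=(-105,130),FR=(-105,-130),m1=(-72,98),m2=(-72,-98),c1=(-80,106),c2=(-80,-106),c3=(80,106),c4=(80,-106)).items():
    X=[.531+(a[0]*c-a[1]*s)/1000,.0675+(a[0]*s+a[1]*c)/1000,.032]; print(n,np.round(X,4),proj(d,X).round(1))
im=d["image"]; cv2.imwrite("pics/w1z.png",cv2.resize(im[150:260,15:295],None,fx=2.8,fy=2.8,interpolation=cv2.INTER_CUBIC)[:,:,::-1])
```

```text
(281, 161) [417.5 196.4  32. ]
(27, 164) [435.7 -62.8  32. ]
(249, 196) [456.7 165.8  32. ]
(63, 196) [468.2 -31.   32. ]
FL [0.4186 0.1911 0.032 ] [275.8 161.7]
FR [ 0.4338 -0.0684  0.032 ] [ 21.1 161.8]
m1 [0.4534 0.1611 0.032 ] [244.8 192.8]
m2 [ 0.4648 -0.0345  0.032 ] [ 59.2 192.8]
c1 [0.4449 0.1686 0.032 ] [252.3 185.4]
c2 [ 0.4573 -0.043   0.032 ] [ 49.9 185.5]
c3 [0.6047 0.178  0.032 ] [252.7 312.6]
c4 [ 0.6171 -0.0336  0.032 ] [ 78.5 312.6]
```

View pics/w1z.png

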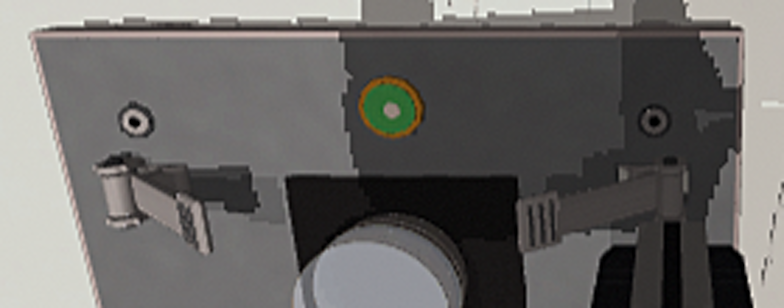

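Wrist and top views agree to about 4 mm in y, so I'll use a centre of (0.532, 0.070) and yaw 3.35°. Corner 1 is first: I'll come down to just above it.

```bash
python3 -m pendant '[[[0,0,0.4],[0,0,0]],[[0,0,0.4],[0,0,0]],[[-0.02,0,0.32],[0,0,0]],[[0,0,0.08],[0,0,0]],[[0,0,0.02],[0,0,0]],[[0,0,0],[0,0,0]]]'
```

```text
time_s: 2.78
position: [0.4473, 0.1709, 0.0595]
tool_rot: [[-0.998, -0.058, 0.002], [-0.058, 0.998, 0.0], [-0.002, 0.0, -1.0]]
ft_force: [-0.5, 0.8, 0.0]
grip_width: -0.0002
```

```bash
python3 -m pendant '[[[0,0,0.03],[0,0,0]],[[0,0,0.03],[0,0,0]],[[0,0,0.02],[0,0,0]],[[0,0,0],[0,0,0]]]'; python3 -m pendant '[[[0,0,0.01],[0,0,0]],[[0,0,0.01],[0,0,0]],[[0,0,0],[0,0,0]]]'
```

```text
time_s: 3.28
position: [0.4467, 0.1708, 0.0504]
tool_rot: [[-0.998, -0.058, -0.0], [-0.058, 0.998, -0.0], [0.0, -0.0, -1.0]]
ft_force: [-0.5, 0.7, 3.8]
grip_width: -0.0001
time_s: 3.65
position: [0.4466, 0.1709, 0.0493]
tool_rot: [[-0.998, -0.058, 0.001], [-0.058, 0.998, 0.0], [-0.001, 0.0, -1.0]]
ft_force: [-4.8, -0.6, 17.1]
grip_width: 0.0001
```

Corner 1 is firm: it took 17 N at TCP z 49.3, about 1.7 mm below. Next is corner 2.

```bash
python3 -m pendant '[[[0,0,-0.3],[0,0,0]],[[0,-0.53,-0.3],[0,0,0]],[[0,-0.53,0],[0,0,0]],[[0,-0.53,0],[0,0,0]],[[0,-0.53,0],[0,0,0]],[[0,0,0.3],[0,0,0]],[[0,0,0.2],[0,0,0]],[[0,0,0],[0,0,0]]]';python3 -m pendant '[[[0,0,0.02],[0,0,0]],[[0,0,0.02],[0,0,0]],[[0,0,0.02],[0,0,0]],[[0,0,0],[0,0,0]]]'
```

```text
time_s: 4.65
position: [0.4583, -0.0408, 0.0574]
tool_rot: [[-0.998, -0.058, -0.003], [-0.058, 0.998, 0.001], [0.003, 0.001, -1.0]]
ft_force: [-0.1, 0.1, -0.4]
grip_width: -0.0003
time_s: 5.15
position: [0.4589, -0.0408, 0.0524]
tool_rot: [[-0.998, -0.058, 0.0], [-0.058, 0.998, -0.0], [-0.0, -0.0, -1.0]]
ft_force: [0.5, 0.6, -0.6]
grip_width: 0.0002
```

```bash
python3 -m pendant '[[[0,0,0.02],[0,0,0]],[[0,0,0],[0,0,0]]]'
```

```text
time_s: 5.4
position: [0.459, -0.0409, 0.0503]
tool_rot: [[-0.998, -0.058, 0.0], [-0.058, 0.998, 0.0], [-0.0, 0.0, -1.0]]
ft_force: [-0.7, -0.1, -0.1]
grip_width: -0.0001
```

```bash
python3 -m pendant '[[[0,0,0.01],[0,0,0]],[[0,0,0],[0,0,0]]]';python3 -m pendant '[[[0,0,0.01],[0,0,0]],[[0,0,0],[0,0,0]]]'; python3 -m pendant '[[[0,0,0.01],[0,0,0]],[[0,0,0],[0,0,0]]]'
```

```text
time_s: 5.65
position: [0.459, -0.0409, 0.0496]
tool_rot: [[-0.998, -0.058, 0.0], [-0.058, 0.998, -0.0], [-0.0, -0.0, -1.0]]
ft_force: [-1.0, 0.8, 5.7]
grip_width: 0.0001
time_s: 5.9
position: [0.459, -0.041, 0.049]
tool_rot: [[-0.998, -0.058, 0.001], [-0.058, 0.998, -0.0], [-0.001, -0.0, -1.0]]
ft_force: [-2.2, 0.2, 11.2]
grip_width: -0.0002
time_s: 6.15
position: [0.459, -0.041, 0.0483]
tool_rot: [[-0.998, -0.058, 0.001], [-0.058, 0.998, -0.001], [-0.001, -0.001, -1.0]]
ft_force: [-4.7, 0.7, 17.0]
grip_width: -0.0
```

Corner 2 gave no spongy drop: the force climbed steadily to 17 N by 48.3, which reads as firm. Next is corner 4.

```bash
python3 -m pendant '[[[0,0,-0.3],[0,0,0]],[[-0.2,0,-0.3],[0,0,0]],[[-0.5,0,0],[0,0,0]],[[-0.5,0,0],[0,0,0]],[[-0.4,0,0],[0,0,0]],[[0,0,0.3],[0,0,0]],[[0,0,0.2],[0,0,0]],[[0,0,0],[0,0,0]]]';python3 -m pendant '[[[0,0,0.02],[0,0,0]],[[0,0,0.02],[0,0,0]],[[0,0,0.02],[0,0,0]],[[0,0,0],[0,0,0]]]'
```

```text
time_s: 7.15
position: [0.6178, -0.0314, 0.0558]
tool_rot: [[-0.998, -0.058, -0.003], [-0.058, 0.998, 0.001], [0.003, 0.001, -1.0]]
ft_force: [0.2, -0.3, -0.5]
grip_width: -0.0003
time_s: 7.65
position: [0.6186, -0.0316, 0.0514]
tool_rot: [[-0.998, -0.058, 0.0], [-0.058, 0.998, -0.0], [-0.0, -0.0, -1.0]]
ft_force: [0.3, 0.2, -0.5]
grip_width: 0.0001
```

```bash
python3 -m pendant '[[[0,0,0.01],[0,0,0]],[[0,0,0],[0,0,0]]]';python3 -m pendant '[[[0,0,0.01],[0,0,0]],[[0,0,0],[0,0,0]]]'; python3 -m pendant '[[[0,0,0.01],[0,0,0]],[[0,0,0],[0,0,0]]]'
```

```text
time_s: 7.9
position: [0.6187, -0.0316, 0.0503]
tool_rot: [[-0.998, -0.058, 0.0], [-0.058, 0.998, -0.0], [0.0, -0.0, -1.0]]
ft_force: [0.4, 0.3, -0.1]
grip_width: -0.0004
time_s: 8.15
position: [0.6187, -0.0317, 0.0494]
tool_rot: [[-0.998, -0.058, 0.0], [-0.058, 0.998, -0.0], [-0.0, -0.0, -1.0]]
ft_force: [0.3, 0.2, 1.6]
grip_width: 0.0
time_s: 8.4
position: [0.6188, -0.0317, 0.0485]
tool_rot: [[-0.998, -0.058, 0.0], [-0.058, 0.998, -0.0], [-0.0, -0.0, -1.0]]
ft_force: [-0.1, 0.6, 3.6]
grip_width: -0.0001
```

```bash
python3 -m pendant '[[[0,0,0.01],[0,0,0]],[[0,0,0],[0,0,0]]]';python3 -m pendant '[[[0,0,0.01],[0,0,0]],[[0,0,0],[0,0,0]]]'; python3 -m pendant '[[[0,0,0.005],[0,0,0]],[[0,0,0],[0,0,0]]]'
```

```text
time_s: 8.65
position: [0.6189, -0.0317, 0.0474]
tool_rot: [[-0.998, -0.058, 0.001], [-0.058, 0.998, -0.0], [-0.001, -0.0, -1.0]]
ft_force: [0.9, -0.5, 2.3]
grip_width: -0.0003
time_s: 8.9
position: [0.6189, -0.0317, 0.0469]
tool_rot: [[-0.998, -0.058, 0.001], [-0.058, 0.998, -0.0], [-0.001, -0.0, -1.0]]
ft_force: [-0.0, -1.2, 6.4]
grip_width: -0.0001
time_s: 9.15
position: [0.619, -0.0317, 0.0468]
tool_rot: [[-0.998, -0.058, 0.001], [-0.058, 0.998, -0.0], [-0.001, -0.001, -1.0]]
ft_force: [-1.3, 0.5, 9.7]
grip_width: 0.0003
```

Corner 4 gives: it sank about 3 mm more under 2–3 N, then stopped hard near 46.9. I'll look while it's held down.

```bash
python3 -m pendant '[[[0,0,0.005],[0,0,0]],[[0,0,0],[0,0,0]],[[0,0,0],[0,0,0]]]'
python3 - <<'E'
from rig import env
from h import *
d=env.get_image("wrist"); cv2.imwrite("pics/w2.png",d["image"][:,:,::-1])
d=env.get_image("scene"); cv2.imwrite("pics/s2.png",cv2.resize(d["image"][150:270,130:310],None,fx=4,fy=4)[:,:,::-1])
E
```

```text
time_s: 9.52
position: [0.619, -0.0318, 0.0466]
tool_rot: [[-0.998, -0.058, 0.002], [-0.058, 0.998, -0.001], [-0.002, -0.001, -1.0]]
ft_force: [-2.4, -0.4, 12.0]
grip_width: 0.0001
```

View pics/w2.png

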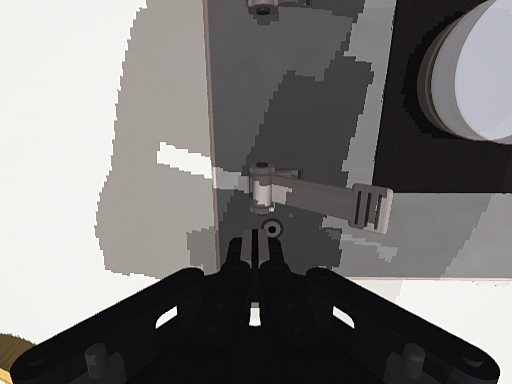

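View pics/s2.png

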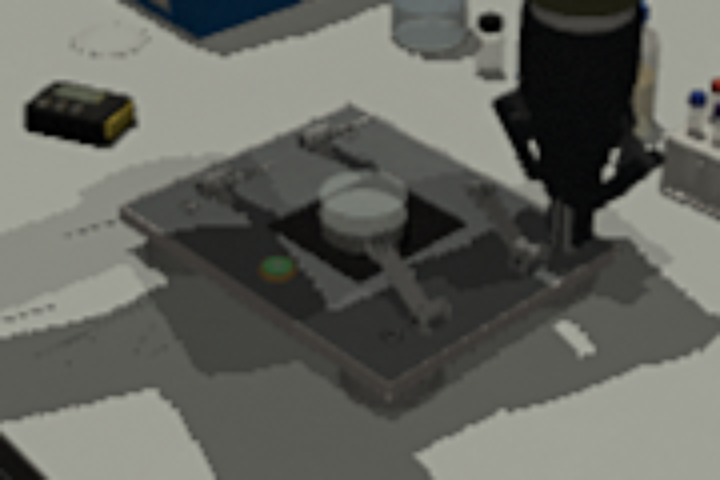

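The view shows the fingertips on the spot beside mark 4 at (272,229), with lever 4 up: hinge (262,188), ribbed end (371,208). Now I'll move over lever 4's ribbed end.

```bash
python3 -m pendant '[[[0,0,-0.3],[0,0,0]],[[0,0,-0.35],[0,0,0]],[[0.17,0.245,0],[0,0,0]],[[0.17,0.245,0],[0,0,0]],[[0,0,0],[0,0,0]],[[0,0,0],[0,0,0]]]'
python3 - <<'E'
from rig import env
from h import *
d=env.get_image("wrist"); cv2.imwrite("pics/w3.png",d["image"][:,:,::-1])
E
```

```text
time_s: 10.38
position: [0.5822, 0.015, 0.1101]
tool_rot: [[-0.998, -0.058, -0.0], [-0.058, 0.998, -0.0], [0.0, -0.0, -1.0]]
ft_force: [-0.4, 0.2, 0.2]
grip_width: 0.0005
```

View pics/w3.png

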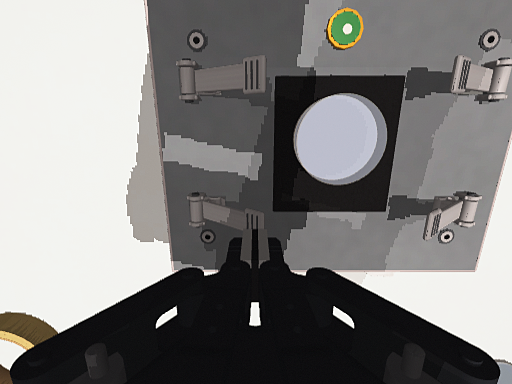

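Run:
```python
from rig import env
from h import *
d=env.get_image("wrist"); o=env.observe()
print("fingertip px",proj(d,o["position"]+o["tool_rot"]@[0,0,.019]))
c,s=np.cos(np.radians(3.35)),np.sin(np.radians(3.35))
def W(a): return [.532+(a[0]*c-a[1]*s)/1000,.070+(a[0]*s+a[1]*c)/1000,.02+a[2]/1000]
for n,a in dict(tip4=(46,-61,56),tip2=(-46,-61,56),h4=(46,-104,20),m4=(72,-98,12),m2=(-72,-98,12),m1=(-72,98,12),m3=(72,98,12)).items(): print(n,np.round(W(a),4),proj(d,W(a)).round(1))
for p in [(208,237),(197,40),(489,40),(446,237)]: print((ray(d,p,.032)*1000).round(1))
print((ray(d,(253,220),.075)*1000).round(1))
```

```text
fingertip px [254.11388413 242.97588972]
tip4 [0.5815 0.0118 0.076 ] [249.7 230.6]
tip2 [0.4896 0.0064 0.076 ] [248.6  73.6]
h4 [ 0.584  -0.0311  0.04  ] [194.3 211.1]
m4 [ 0.6096 -0.0236  0.032 ] [205.7 237.5]
m2 [ 0.4658 -0.032   0.032 ] [194.4  40.9]
m1 [0.4544 0.1636 0.032 ] [487.9  40.5]
m3 [0.5982 0.172  0.032 ] [444.7 237.3]
[609.  -21.8  32. ]
[465.2 -30.3  32. ]
[454.  164.3  32. ]
[597.8 173.   32. ]
[574.5  13.5  75. ]
```

The model projects to within about 2 px of all four marks. Pressing the lever down, drifting inboard with its tip.

```bash
python3 -m pendant '[[[0,0,0.06],[0,0,0]],[[0,0,0.06],[0,0,0]],[[0,0.01,0.06],[0,0,0]],[[0,0.02,0.06],[0,0,0]],[[0,0.02,0.06],[0,0,0]],[[0,0.01,0.06],[0,0,0]],[[0,0.01,0.06],[0,0,0]],[[0,0,0.04],[0,0,0]],[[0,0,0],[0,0,0]]]'
```

```text
time_s: 11.6
position: [0.5814, 0.0222, 0.064]
tool_rot: [[-0.998, -0.058, -0.001], [-0.058, 0.998, -0.0], [0.001, -0.0, -1.0]]
ft_force: [0.3, -0.1, 0.1]
grip_width: -0.0
```

Run:
```python
from rig import env
from h import *
d=env.get_image("wrist"); a=d["image"]
b=env.get_image("scene")["image"][150:270,180:310]
cv2.imwrite("pics/w4.png",a[:,:,::-1]);cv2.imwrite("pics/s4.png",cv2.resize(b,None,fx=5,fy=5)[:,:,::-1])
```

```text
(no output)
```

View pics/w4.png

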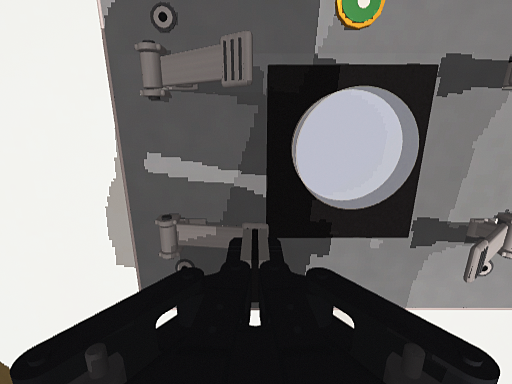

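View pics/s4.png

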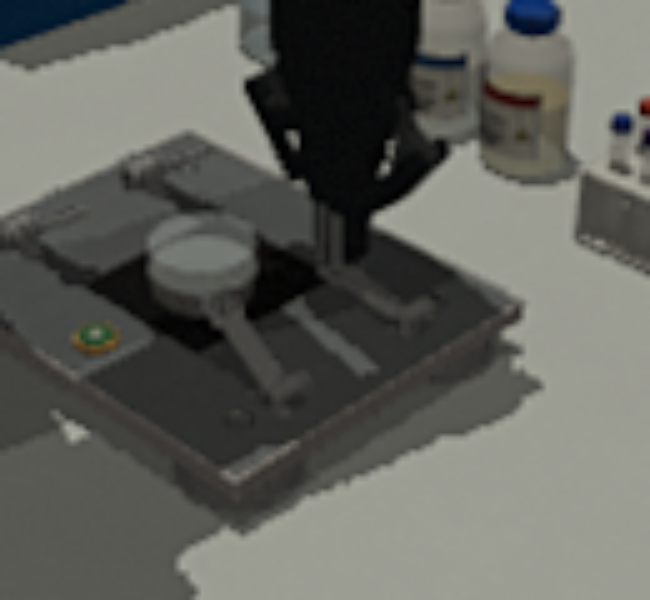

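The lever has gone down with the fingertips still on its end (wrist (255,232)). I'll carry on slowly until it stops firmly.

```bash
python3 -m pendant '[[[0,0,0.03],[0,0,0]],[[0,0,0.03],[0,0,0]],[[0,0,0.01],[0,0,0]],[[0,0,0],[0,0,0]]]'; python3 -m pendant '[[[0,0,0.01],[0,0,0]],[[0,0,0],[0,0,0]]]'
```

```text
time_s: 12.2
position: [0.5814, 0.0223, 0.0572]
tool_rot: [[-0.998, -0.058, -0.0], [-0.058, 0.998, -0.0], [0.0, -0.0, -1.0]]
ft_force: [0.1, -0.1, 0.4]
grip_width: 0.0005
time_s: 12.45
position: [0.5814, 0.0223, 0.0563]
tool_rot: [[-0.998, -0.058, -0.0], [-0.058, 0.998, -0.0], [0.0, -0.0, -1.0]]
ft_force: [-0.3, -0.9, 0.1]
grip_width: 0.0001
```

```bash
python3 -m pendant '[[[0,0,0.01],[0,0,0]],[[0,0,0],[0,0,0]]]'; python3 -m pendant '[[[0,0,0.01],[0,0,0]],[[0,0,0],[0,0,0]]]'
```

```text
time_s: 12.7
position: [0.5814, 0.0223, 0.0553]
tool_rot: [[-0.998, -0.058, -0.0], [-0.058, 0.998, -0.0], [0.0, -0.0, -1.0]]
ft_force: [-0.1, -0.7, -0.3]
grip_width: -0.0002
time_s: 12.95
position: [0.5815, 0.0223, 0.0544]
tool_rot: [[-0.998, -0.058, 0.0], [-0.058, 0.998, -0.0], [-0.0, -0.0, -1.0]]
ft_force: [-1.3, -0.9, 1.5]
grip_width: 0.0
```

```bash
python3 -m pendant '[[[0,0,0.01],[0,0,0]],[[0,0,0],[0,0,0]]]'; python3 -m pendant '[[[0,0,0.01],[0,0,0]],[[0,0,0],[0,0,0]]]'; python3 -m pendant '[[[0,0,0.005],[0,0,0]],[[0,0,0],[0,0,0]]]'
```

```text
time_s: 13.2
position: [0.5816, 0.0222, 0.054]
tool_rot: [[-0.998, -0.058, 0.001], [-0.058, 0.998, -0.0], [-0.001, -0.0, -1.0]]
ft_force: [-2.0, -1.0, 7.6]
grip_width: 0.0002
time_s: 13.45
position: [0.5817, 0.0222, 0.0537]
tool_rot: [[-0.998, -0.058, 0.001], [-0.058, 0.998, -0.001], [-0.001, -0.001, -1.0]]
ft_force: [-3.1, -0.2, 13.4]
grip_width: 0.0003
time_s: 13.7
position: [0.5817, 0.0222, 0.0535]
tool_rot: [[-0.998, -0.058, 0.002], [-0.058, 0.998, -0.001], [-0.002, -0.001, -1.0]]
ft_force: [-5.4, -0.1, 15.8]
grip_width: -0.0003
```

It stopped hard at 16 N. I'll lift off and look at the result.

```bash
python3 -m pendant '[[[0,0,-0.2],[0,0,0]],[[0,0,-0.35],[0,0,0]],[[-0.17,-0.25,0],[0,0,0]],[[-0.17,-0.25,0],[0,0,0]],[[0,0,0],[0,0,0]],[[0,0,0],[0,0,0]]]'
python3 - <<'E'
from rig import env
from h import *
a=env.get_image("wrist")["image"]
b=env.get_image("scene")["image"][150:270,180:310]
cv2.imwrite("pics/w5.png",a[:,:,::-1]);cv2.imwrite("pics/s5.png",cv2.resize(b,None,fx=5,fy=5)[:,:,::-1])
E
```

```text
time_s: 14.45
position: [0.6178, -0.0251, 0.1064]
tool_rot: [[-0.998, -0.058, -0.001], [-0.058, 0.998, 0.001], [0.001, 0.001, -1.0]]
ft_force: [0.3, 0.6, -0.2]
grip_width: -0.0
```

View pics/w5.png

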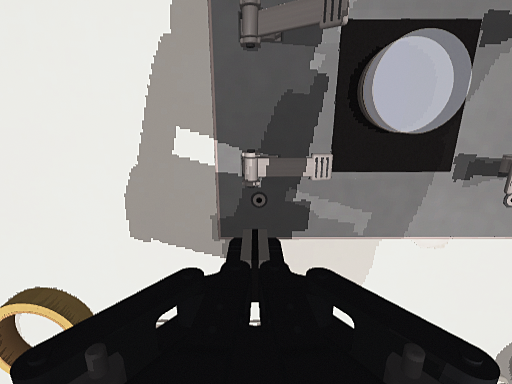

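View pics/s5.png

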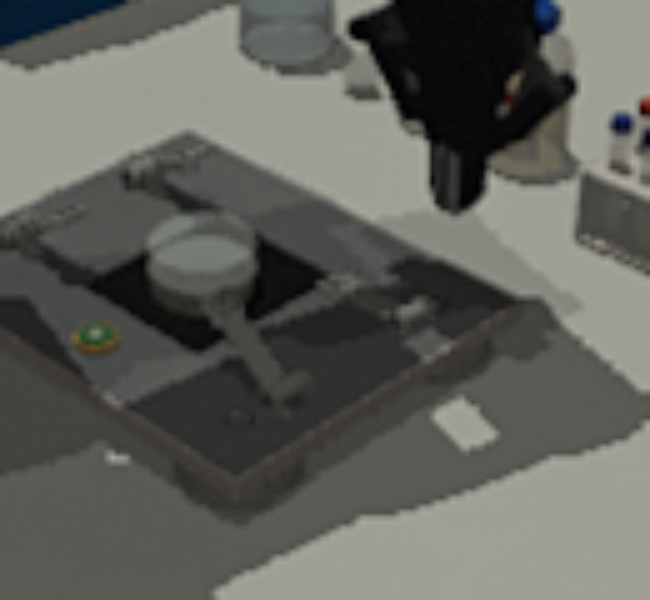

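Lever 4 lies flat: hinge (250,170), ribbed end (320,166). The others are still up. Now the proof press on corner 4.

```bash
python3 -m pendant '[[[0,-0.06,0.25],[0,0,0]],[[0,0,0.2],[0,0,0]],[[0,0,0.05],[0,0,0]],[[0,0,0.02],[0,0,0]],[[0,0,0.01],[0,0,0]],[[0,0,0],[0,0,0]]]'; python3 -m pendant '[[[0,0,0.01],[0,0,0]],[[0,0,0],[0,0,0]]]'; python3 -m pendant '[[[0,0,0.01],[0,0,0]],[[0,0,0],[0,0,0]]]'
```

```text
time_s: 15.3
position: [0.6188, -0.0316, 0.0544]
tool_rot: [[-0.998, -0.058, 0.001], [-0.058, 0.998, -0.0], [-0.001, -0.0, -1.0]]
ft_force: [-0.5, 0.1, -0.2]
grip_width: 0.0005
time_s: 15.55
position: [0.6187, -0.0316, 0.0529]
tool_rot: [[-0.998, -0.058, 0.0], [-0.058, 0.998, -0.0], [-0.0, -0.0, -1.0]]
ft_force: [0.1, -1.1, 0.0]
grip_width: -0.0002
time_s: 15.8
position: [0.6186, -0.0316, 0.0517]
tool_rot: [[-0.998, -0.058, -0.0], [-0.058, 0.998, 0.0], [0.0, 0.0, -1.0]]
ft_force: [-0.3, 0.0, 0.4]
grip_width: 0.0
```

```bash
python3 -m pendant '[[[0,0,0.01],[0,0,0]],[[0,0,0],[0,0,0]]]'; python3 -m pendant '[[[0,0,0.01],[0,0,0]],[[0,0,0],[0,0,0]]]'; python3 -m pendant '[[[0,0,0.005],[0,0,0]],[[0,0,0],[0,0,0]]]'
```

```text
time_s: 16.05
position: [0.6186, -0.0316, 0.0507]
tool_rot: [[-0.998, -0.058, -0.0], [-0.058, 0.998, 0.0], [0.0, 0.0, -1.0]]
ft_force: [0.1, 0.7, -0.2]
grip_width: -0.0001
time_s: 16.3
position: [0.6187, -0.0316, 0.0503]
tool_rot: [[-0.998, -0.058, 0.0], [-0.058, 0.998, -0.0], [-0.0, -0.0, -1.0]]
ft_force: [-1.5, 0.2, 4.8]
grip_width: 0.0001
time_s: 16.55
position: [0.6188, -0.0316, 0.0501]
tool_rot: [[-0.998, -0.058, 0.001], [-0.058, 0.998, -0.0], [-0.001, -0.0, -1.0]]
ft_force: [-2.2, 0.1, 6.3]
grip_width: -0.0
```

Firm now: 6 N at 50.1, where the corner had sunk to 46.6 before. A little more to be sure, then I'll withdraw.

```bash
python3 -m pendant '[[[0,0,0.005],[0,0,0]],[[0,0,0],[0,0,0]],[[0,0,0],[0,0,0]]]'; python3 -m pendant '[[[0,0,-0.15],[0,0,0]],[[0,0,-0.5],[0,0,0]],[[0,0,-0.5],[0,0,0]],[[0,0,0],[0,0,0]],[[0,0,0],[0,0,0]]]'
python3 - <<'E'
from rig import env
from h import *
d=env.get_image("wrist"); a=d["image"]
for p in [(208,237)]: pass
t=env.get_image("top")["image"][145:265,120:400]
b=env.get_image("scene")["image"][150:270,130:310]
cv2.imwrite("pics/w6.png",a[:,:,::-1]);cv2.imwrite("pics/s6.png",cv2.resize(b,None,fx=4,fy=4)[:,:,::-1])
cv2.imwrite("pics/t6.png",cv2.resize(t,None,fx=2.8,fy=2.8)[:,:,::-1])
E
```

```text
time_s: 16.92
position: [0.6188, -0.0316, 0.0499]
tool_rot: [[-0.998, -0.058, 0.001], [-0.058, 0.998, -0.0], [-0.001, -0.0, -1.0]]
ft_force: [-4.6, 0.8, 11.3]
grip_width: 0.0001
time_s: 17.55
position: [0.6183, -0.0315, 0.1635]
tool_rot: [[-0.998, -0.058, -0.001], [-0.058, 0.998, 0.0], [0.001, 0.0, -1.0]]
ft_force: [-0.1, 0.8, -0.8]
grip_width: 0.0001
```

View pics/w6.png

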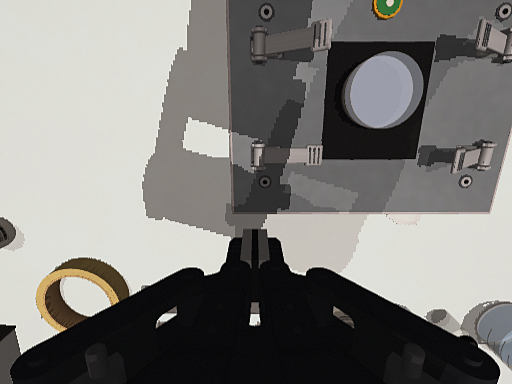

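View pics/s6.png

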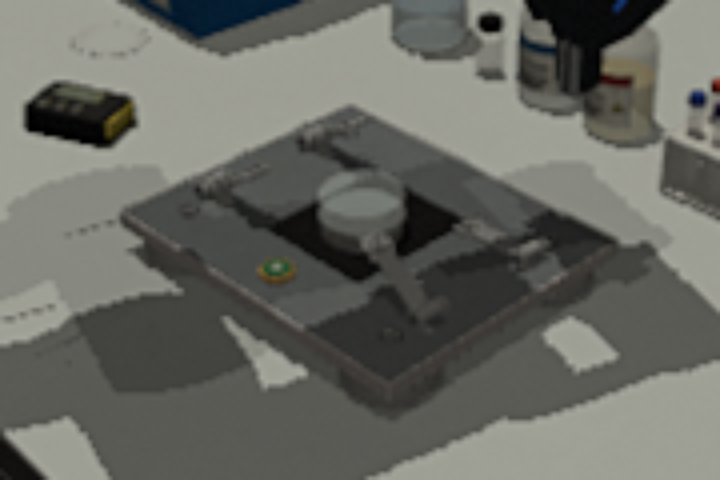

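The last views show lever 4 flat (wrist (255–320,155)), the other three up, the bubble centred, and the dishes and timer in place. The gripper is clear, so I'm handing in.

```bash
python3 -c "
from rig import env
env.close_job()"
```

```text
the job is handed in; nothing more can be done
```

The soft corner was corner 4, rear right. I pressed its shim lever flat, proved the corner solid and handed the job in at about 18 s of the 58 s; no verdict was reported.

- **Finding it:** Corners 1 and 2 stood firm, each taking 17 N. Corner 4 sank about 4 mm below the plate's nominal height under 2–4 N, then stopped hard. I did not press corner 3, since corner 4 had already given.
- **Lever:** I pressed lever 4 down until it stopped hard at 16 N. Pictures show it flat and the other three still up.
- **Proof press:** Corner 4 then took 11 N at about 1 mm below nominal, much like corner 1. Before the shim, a similar force left it more than 4 mm down.
- **Last look:** The bubble level looked centred, and the platform, dishes and timer looked unmoved. The bottle was not in the two pictures I viewed at the end. The gripper was clear, about 11 cm above the plate.

**Discrepancies and limits:**
- Corner 2 read about 1 mm lower than corner 1 at the same force, so 2.7 mm down instead of within 2 mm. It stiffened steadily with no sudden give, so I judged it firm.
- The wrist and top views disagreed by about 4 mm in y at first, and I used a pose between them.
- I judged the final level only from the bubble and the corner 4 press; I did not measure it to 0.0024 rad.

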